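Lock the microscope's transport dock with its pin

TASK

A microscope is parked in its transport dock. Swing the steel gate bar shut behind it until the hole in the bar lines up with the hole in the yellow lock block, then put the blue-knobbed pin from the wooden rack down through both holes until its flange rests on the bar, and let go. Leave the red-knobbed pin, the bottle and the slide box where they are.

Things in the scene. Friction and masses are not known exactly. Their poses are not given: they have to be found in the camera images.
- lock_pin: Pin to use: steel shaft 14 mm dia., 52 mm long, tapered tip; then flange 34 mm dia., 5 mm thick; then blue cylindrical knob 24 mm dia., 38 mm tall, to grip. About 120 g. Origin at the shaft's tip, z up to the knob. Starts upright in one of two 19 mm holes (100 mm apart) of a wooden rack 70 x 170 x 60 mm, flange on the rack's top, tip 8 mm above the table.
- red_pin: A bystander: spare pin of the same shape and size with a red knob, in the rack's other hole. Origin at its tip. Not to be used or moved.
- gate (a joint): Angle of the gate, a steel bar 44 mm wide on an upright hinge, top 69 mm above the table. 0 = its hole (22 mm dia., 130 mm from the hinge axis) is over the lock block's; grows as it opens, counter-clockwise from above; starts 0.5 to 0.9. It stops only at -0.12, past the line-up; friction (0.3 N m) holds it where left.
- gate_grip (a point): Top centre of the black grip post that stands up on the gate's free end, 200 mm from the hinge axis: a round post 20 mm in diameter and 47 mm tall, its top 116 mm above the table. It moves with the gate.
- lock_hole (a point): Mouth centre of the hole (22 mm dia., 48 deep) in the yellow lock block, 70 x 70 mm, top 60 mm above the table. Axes: z up; hinge axis 130 mm along +x; with gate at 0 the grip post is 70 mm along -x; gate opens to -y. Along +y the microscope's low heel (50 mm above table) begins at 60 mm, its tall column at 155 mm. Pin home: tip 43 mm below this point.
- oil_bottle: A bystander: small brown bottle with a black cap, 36 mm in diameter, 75 mm tall, standing on the table beyond the rack. Origin at the centre of its underside.
- slide_box: A bystander: green slide box, 92 x 47 x 30 mm, lying on the table. Origin at the centre of its underside.

How it is judged:
By the outcome, as a careful person would: the job done as asked, in the order asked, and still so for the second after the job is handed in, with the robot touching nothing.
It also fails if it takes over 50 s, if anything falls off the work surface, if the arm or the gripper's body presses on something with over 40 N, if the wrist force passes 120 N, or if a joint passes its speed limit or range.

ROBOT

A 6-joint arm with a two-finger parallel gripper is mounted at the origin on the work surface. World frame = base frame: x ahead of the robot, y to its left, z up, the work surface at z = 0. Lengths are in mm, angles in degrees, forces in N, time in s.
With the tool pointing down it reaches from about 350 to 850 mm from the base axis. Payload 8.1 kg.
Tool frame: the origin (TCP) lies at the very end of the fingers, on their centre line; the grasp point (between the pads) lies 19 mm behind it (tcp_to_grasp is the distance from the TCP to the grasp point, in mm); z points along the fingers, x is the direction in which the jaws open and shut, and the axes are right-handed (so a half turn about z gives the same grasp; the last joint's range is limited). The gripper opens to 85 mm and grips with 20 to 120 N. Pads are 22 mm wide; open, the fingers measure 114 mm over their backs; the gripper's body (76 mm by 85 mm) begins 54 mm behind the grasp point. The pads swing forward as they close: fully open they stand 13 mm farther back than shut.
Start: joints at [-69.809, 7.471, 85.268, -0, 87.261, -4.893], TCP at [254.389, -543.408, 231.292] pointing down, gripper open.
Joint ranges: [-169.43, 169.43], [-51.17, 129.36], [1.28, 143.12], [-76.62, 256.62], [0, 156.53], [-152.29, 152.29]. Speed limits (degrees/s): [136.94, 136.94, 159.86, 180, 180, 180].

INTERFACE

Orientations are given as [roll, pitch, yaw] about the fixed x, y, z axes, in that order (R = Rz(yaw) Ry(pitch) Rx(roll)).
In Python, from bench import * gives the robot as it stands. The module is installed in compiled form; this text tells all that it offers.
- The arm moves only by the tool apply_moves, never from a script. Its argument "targets" is text: rows parted by semicolons, each of 7 numbers parted by spaces: the turn, a rotation vector about the tool's x, y, z in rad, then the shift along the tool's x, y, z in cm, then the finger opening in cm, from 0 to 8.54. A call has exactly 5 rows; each row is the pose to reach, as a shift and turn from the pose commanded when the call began, along the tool's axes at that moment; what a row does not reach only later rows make up. A row lasts 1/10 s, in which the tool goes at most 50 mm and 8.59 degrees, less where a joint would pass 70% of its speed; a pose out of reach is approached as far as the arm can. A call with a gripper value outside its range is refused whole. The fingers move at their own pace and stop on an object; "force" is the grip in N (left out, the last holds). Time passes only in rows, so rows that repeat a pose let the fingers close, or fill a call up. It gives the time, the measured TCP pose, the force and the opening at its end, in the units of the state.
- sense(): the state, without advancing time (a new reading comes with each control period).
- snapshot(name): name is "scene" or "side" or "wrist"; returns the picture (480x640x3 uint8, red, green, blue); there is no depth.
- camera_model(name): a dict with "fx", "fy", "cx", "cy" (pixels), "position" and "attitude" of the camera in the world; the wrist camera has in their place "T_tool_cam" (4x4, takes a point from camera to tool coordinates, whose origin is the TCP and whose axes are the tool frame's). Camera axes: x right, y up, looking along -z (the intrinsics and any distortion apply to the point x, -y, -z); pixel columns grow to the right and rows downward; lengths in mm; the calibration is good to about 2 mm. A picture is of the moment at which its call begins: read the wrist's pose just before it. camera_model takes no time and is no camera call.
- hand_in(): hands the job in, once; it reports no verdict.
Trained networks look in the newest picture that a camera, given by its name, has taken for a name from the list of things; names that differ only in an ending like _2 or _b are one class to them, and where a whole thing is asked for, a point or a joint stands for the part that bears it (a point fixed in the world has none). Each returns a list of dicts, best first, with "confidence" (0 to 1); they miss things now and then, are a little off and sometimes report something else, mostly with a low value. They report only what shows in the picture. A call takes as long as a camera call.
- recognise(camera, query): "at" ([row, column] in pixels, amid what is visible of it).
- place_of(camera, query): "at" ([row, column] in pixels: a listed point, or the origin of a listed thing).
The state is a dict: "time": time; "joint_pos": joint angles; "qd": joint speeds; "joint_efforts": joint torques, N m; "tool_pos": TCP position; "tcp_rot": TCP orientation; "ft_force": force on the tool from outside, world axes, zero at the start; "wrist_torque": the same for the moment, N m; "finger_gap": finger opening in mm.
Only numpy, scipy, OpenCV 4.12 (cv2) and the standard library are available. Lean on these libraries where they do the work, as an engineer would, in place of code of your own. Each camera call takes 0.05 s, during which the arm holds its last target. There are 200 camera calls.

## Working session

There is one attempt and no reset: what is moved stays moved. The work goes in short steps, Python scripts to look and compute and a tool call to move; the robot and the scene stay as the last step left them, time stands still between calls to the robot, and variables do not carry over. Pictures are saved under pics/ and viewed, about 8 in all and at most 12, crops included, and the job is handed in when it is done.

Besides the shell and the picture viewer there is one more tool, called as name(argument=value, ...) on one line, values as JSON. apply_moves: Moves the arm, as the interface text tells. Its arguments: {"type":"object","properties":{"targets":{"type":"string"},"force":{"type":"number"}},"required":["targets"]}

```bash
mkdir -p pics
cat > h.py <<'E'
from bench import *
import numpy as np, cv2
from scipy.spatial.transform import Rotation as R
def save(n,f): 
    p=snapshot(n); cv2.imwrite('pics/'+f,p[:,:,::-1]); return p
E
python3 - <<'E'
from h import *
s=sense(); print(s)
for c in ("scene","side","wrist"):
    print(c,camera_model(c)); save(c,c+'0.png')
    for q in ("lock_pin","red_pin","gate_grip","lock_hole","oil_bottle","slide_box"):
        print(c,q,[(d['at'],round(d['confidence'],2)) for d in place_of(c,q)][:3])
a=[cv2.imread('pics/%s0.png'%c) for c in("scene","side")]
E
```

```text
{'time': 0.0, 'joint_pos': array([-6.98094797e+01,  7.51522729e+00,  8.53289162e+01,  3.17818531e-04,
        8.72612928e+01, -4.89436125e+00]), 'qd': array([ 0.02707711, -0.04040943,  0.01361807, -0.04052583, -0.04691775,
       -0.02275729]), 'joint_efforts': array([-1.54198489e-03, -5.69409478e+01, -5.00548017e+01, -4.09947479e-04,
        1.48748030e-02,  2.11384685e-05]), 'tool_pos': array([ 254.19742888, -542.89107725,  230.24666572]), 'tcp_rot': array([-1.79990688e+02,  1.05024735e-01, -6.49151254e+01]), 'ft_force': array([ 0.56030745,  0.69514002, -0.34165622]), 'wrist_torque': array([ 0.01677992, -0.03463783,  0.04472159]), 'finger_gap': 85.74870014284039}
scene {'fx': 561.7586113642302, 'fy': 561.7586113642302, 'cx': 313.84568051618555, 'cy': 244.36748454260476, 'position': array([1007.71845723, -391.91155377,  852.31639158]), 'attitude': array([32.15277451,  0.31887864, 49.65505486])}
scene lock_pin [([310.4, 188.4], 0.92)]
scene red_pin [([266.9, 226.1], 0.84)]
scene gate_grip [([179.5, 329.1], 0.63)]
scene lock_hole [([174.0, 378.9], 0.79)]
scene oil_bottle [([388.2, 272
[... 361 characters left out ...]
]
side lock_hole [([214.9, 263.9], 0.67)]
side oil_bottle [([376.2, 428.5], 0.59)]
side slide_box [([297.8, 415.1], 0.77)]
wrist {'fx': 368.65596927181195, 'fy': 368.65596927181195, 'cx': 322.32802033135084, 'cy': 240.7410673993502, 'T_tool_cam': array([[ 9.99997269e-01,  1.60682398e-03, -1.69729571e-03,
         2.41615233e-01],
       [ 9.93036232e-04, -9.49486196e-01, -3.13807231e-01,
        -8.05376218e+01],
       [-2.11579183e-03,  3.13804689e-01, -9.49485198e-01,
        -1.42262417e+02],
       [ 0.00000000e+00,  0.00000000e+00,  0.00000000e+00,
         1.00000000e+00]])}
wrist lock_pin []
wrist red_pin []
wrist gate_grip []
wrist lock_hole []
wrist oil_bottle []
wrist slide_box []
```

View pics/scene0.png

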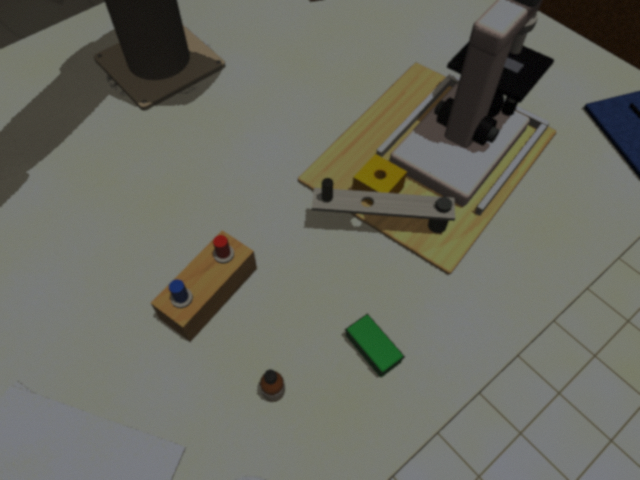

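View pics/side0.png

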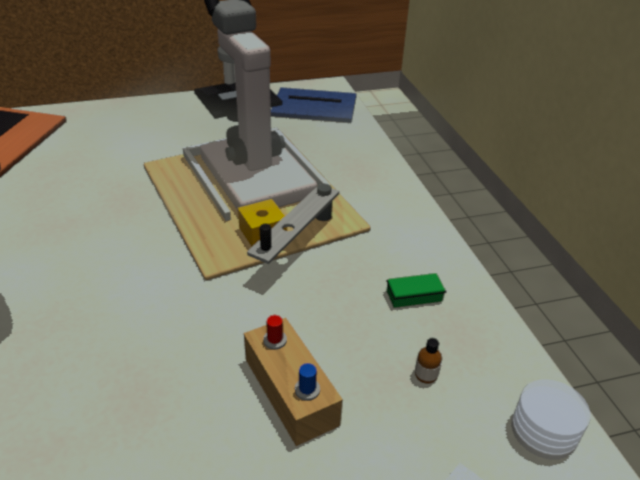

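```bash
cat >> h.py <<'E'
def cam(n,s=None):
    m=camera_model(n)
    if n!='wrist': return m,np.array(m['position']),R.from_euler('xyz',m['attitude'],degrees=True).as_matrix()
    s=s or sense(); T=m['T_tool_cam']; Rt=R.from_euler('xyz',s['tcp_rot'],degrees=True).as_matrix()
    return m,s['tool_pos']+Rt@T[:3,3],Rt@T[:3,:3]
def back(n,rc,z,s=None):
    m,p,A=cam(n,s); d=A@np.array([(rc[1]-m['cx'])/m['fx'],-(rc[0]-m['cy'])/m['fy'],-1]); return p+d*(z-p[2])/d[2]
def proj(n,X,s=None):
    m,p,A=cam(n,s); c=A.T@(np.asarray(X)-p); return m['cy']-m['fy']*c[1]/-c[2], m['cx']+m['fx']*c[0]/-c[2]
E
python3 - <<'E'
from h import *
np.set_printoptions(precision=1,suppress=True)
for n,rc,z in [('scene',(310.4,188.4),8),('scene',(266.9,226.1),8),('scene',(179.5,329.1),116),('scene',(174,378.9),60),('side',(225.7,260.1),116),('side',(214.9,263.9),60),('scene',(388.2,272),0),('side',(376.2,428.5),0),('scene',(351.3,372.1),0),('side',(297.8,415.1),0)]: print(n,rc,z,back(n,rc,z))
E
```

```text
scene (310.4, 188.4) 8 [ 563.6 -293.3    8. ]
scene (266.9, 226.1) 8 [ 536.5 -197.3    8. ]
scene (179.5, 329.1) 116 [571.4   6.7 116. ]
scene (174, 378.9) 60 [587.2 113.7  60. ]
side (225.7, 260.1) 116 [565.3   4.7 116. ]
side (214.9, 263.9) 60 [591.4 108.   60. ]
scene (388.2, 272) 0 [ 754.3 -267.6    0. ]
side (376.2, 428.5) 0 [ 763.9 -271.6    0. ]
scene (351.3, 372.1) 0 [ 810.9 -108.7    0. ]
side (297.8, 415.1) 0 [ 810.2 -108.5    0. ]
```

Run:
```python
from h import *
np.set_printoptions(precision=1,suppress=True)
for z in (69,75,85): print(z,back('scene',(204,444),z),back('side',(189,324),z))
L=np.array([589,111]);
H=(back('scene',(204,444),75)+back('side',(189,324),75))[:2]/2; G=np.array([568,5.5])
d=H-L; print('hinge',H,'d',np.hypot(*d),np.degrees(np.arctan2(d[1],d[0])),'HG',np.hypot(*(H-G)))
for n,rc in (('scene',(201,369)),('side',(226,289))): print('barhole',back(n,rc,69))
a=np.arctan2(*(H-L)[::-1]);b=np.arctan2(*(H-G)[::-1]);print('gate',b-a, 'closed grip',L-70*np.array([np.cos(a),np.sin(a)]))
```

```text
69 [712.7 147.   69. ] [719.3 151.7  69. ]
75 [715.  142.9  75. ] [716.6 143.2  75. ]
85 [718.8 136.   85. ] [712.2 128.9  85. ]
hinge [715.8 143. ] d 130.8079632182247 14.173306865731728 HG 201.9079120803165
barhole [624.1  53.4  69. ]
barhole [625.9  52.7  69. ]
gate 0.5019579828872391 closed grip [521.1  93.9]
```

apply_moves(targets="0 0 0 -2.76 -3.92 0 8.5; 0 0 0 -5.52 -7.84 0 8.5; 0 0 0 -8.28 -11.76 0 8.5; 0 0 0 -11.04 -15.68 0 8.5; 0 0 0 -13.8 -19.6 0 8.5", force=30)

```text
time: 1.55
tool_pos: [374.0, -333.7, 231.5]
tcp_rot: [-180.0, -0.0, -64.9]
ft_force: [0.5, -1.3, 1.0]
finger_gap: 85.0
```

apply_moves(targets="0 0 0 -2.76 -3.92 0 6; 0 0 0 -5.52 -7.84 0 6; 0 0 0 -8.28 -11.76 0 6; 0 0 0 -11.04 -15.68 0 6; 0 0 0 -13.8 -19.6 0 6")

```text
time: 2.05
tool_pos: [493.1, -125.4, 231.7]
tcp_rot: [-180.0, -0.0, -64.9]
ft_force: [0.8, -0.8, -0.3]
finger_gap: 59.8
```

apply_moves(targets="0 0 -0.08 -2.2 -3.1 0 6; 0 0 -0.16 -4.4 -6.2 0 6; 0 0 -0.24 -6.6 -9.3 0 6; 0 0 -0.314 -8.8 -12.5 0 6; 0 0 -0.314 -8.8 -12.5 0 6")

```text
time: 2.55
tool_pos: [569.6, 9.5, 231.1]
tcp_rot: [-179.9, 0.0, -46.6]
ft_force: [0.1, -0.3, -0.3]
finger_gap: 59.7
```

Run:
```python
from h import *
np.set_printoptions(precision=1,suppress=True)
s=sense(); print(s['tool_pos'],s['tcp_rot'],s['finger_gap']); save('wrist','w1.png')
for q,z in (("gate_grip",116),("lock_hole",60)):
    for d in place_of('wrist',q)[:2]: print(q,d['at'],round(d['confidence'],2),back('wrist',d['at'],z,s))
```

```text
[569.6   9.5 231.1] [-179.9    0.   -46.6] 59.73685032333734
gate_grip [237.0, 334.1] 0.8 [574.7   1.6 116. ]
lock_hole [111.3, 241.5] 0.95 [588.2 115.4  60. ]
```

View pics/w1.png

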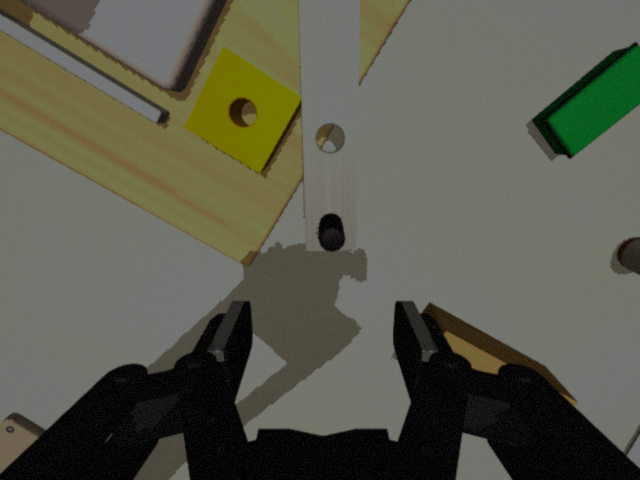

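apply_moves(targets="0 0 0 0.35 0.1 4 6; 0 0 0 0.74 0.23 8 6; 0 0 0 0.74 0.23 12 6; 0 0 0 0.74 0.23 14.9 6; 0 0 0 0.74 0.23 14.9 6")

```text
time: 3.2
tool_pos: [567.2, -2.6, 77.2]
tcp_rot: [179.6, 0.4, -47.1]
ft_force: [-0.6, -0.2, 1.2]
finger_gap: 60.4
```

apply_moves(targets="0 0 0 0 0 0 4; 0 0 0 0 0 0 3; 0 0 0 0 0 0 1.5; 0 0 0 0 0 0 1.5; 0 0 0 0 0 0 1.5", force=30)

```text
time: 3.7
tool_pos: [573.4, -1.9, 85.2]
tcp_rot: [-179.9, -0.2, -46.9]
ft_force: [-2.3, -1.7, 7.4]
finger_gap: 18.9
```

Run:
```python
from h import *
np.set_printoptions(precision=1,suppress=True)
s=sense(); print(s['tool_pos'],s['tcp_rot'],s['finger_gap'],s['ft_force']); 
print('barhole w1',back('wrist',(138,330),69,dict(tool_pos=np.array([569.6,9.5,231.1]),tcp_rot=[-179.9,0,-46.6])))
for c in('wrist','side'): save(c,c+'2.png')
a=cv2.imread('pics/wrist2.png');b=cv2.imread('pics/side2.png')
cv2.imwrite('pics/c2.png',np.hstack([cv2.resize(a,(400,300)),b[100:400,120:520]]))
```

```text
[573.4  -1.9  85.2] [-179.9   -0.2  -46.9] 18.868596892441488 [-2.3 -1.7  7.4]
barhole w1 [622.4  49.9  69. ]
```

View pics/c2.png

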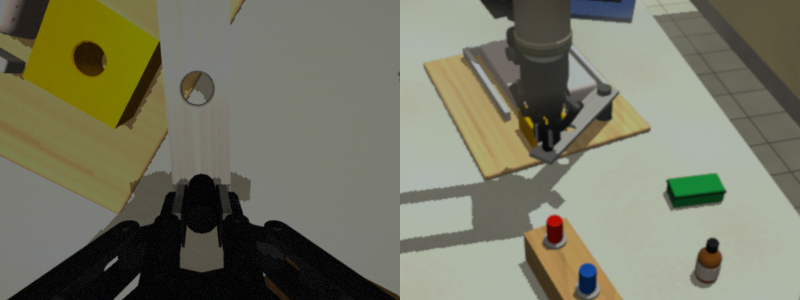

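```bash
cat >> h.py <<'E'
def arc(c,ph):
    ph=np.radians(ph); c=np.array(c); A=np.array([[np.cos(ph),-np.sin(ph)],[np.sin(ph),np.cos(ph)]]); return ph,(c-A@c)/10
E
python3 - <<'E'
from h import *
for i in range(4): snapshot('wrist'); s=sense(); print(s['time'],s['tool_pos'].round(1),s['tcp_rot'].round(1),s['finger_gap'],s['ft_force'].round(1))
for p in (4,9,14,19,22): print(p,arc((-8.5,-201),p))
E
```

```text
3.85 [573.4  -1.9  85.2] [-179.9   -0.2  -46.9] 18.96619951872815 [-2.2 -0.6  6.9]
3.9 [573.4  -1.9  85.2] [-179.9   -0.2  -46.9] 18.891318956607478 [-1.8 -0.5  7.1]
3.95 [573.4  -1.9  85.2] [-179.9   -0.2  -46.9] 19.145692198229025 [-3.  -0.7  6.6]
4.0 [573.5  -1.9  85.2] [-179.9   -0.2  -46.9] 18.994670589062828 [-1.7 -1.8  7.6]
4 (np.float64(0.06981317007977318), array([-1.40417568,  0.01033041]))
9 (np.float64(0.15707963267948966), array([-3.15479766, -0.11449506]))
14 (np.float64(0.24434609527920614), array([-4.88787873, -0.39142229]))
19 (np.float64(0.33161255787892263), array([-6.59022912, -0.8183437 ]))
22 (np.float64(0.3839724354387525), array([-7.59148625, -1.14518892]))
```

apply_moves(targets="0 0 0.07 -1.4 0 0 1.5; 0 0 0.157 -3.15 -0.11 0 1.5; 0 0 0.244 -4.89 -0.39 0 1.5; 0 0 0.332 -6.59 -0.82 0 1.5; 0 0 0.384 -7.59 -1.15 0 1.5")

```text
time: 4.5
tool_pos: [529.7, 62.3, 85.2]
tcp_rot: [-179.8, -0.1, -69.1]
ft_force: [-0.4, -1.9, 5.0]
finger_gap: 19.2
```

Run:
```python
from h import *
snapshot('scene');snapshot('scene');s=sense(); print(s['time'],s['tool_pos'].round(1),s['tcp_rot'].round(1),s['finger_gap'],s['ft_force'].round(1),s['wrist_torque'].round(2))
print([(d['at'],d['confidence']) for d in place_of('wrist','lock_hole')])
save('wrist','w3.png')
```

```text
4.6 [529.4  62.9  85.2] [-1.798e+02 -1.000e-01 -6.900e+01] 18.94570400754292 [-3.1 -0.4  8.3] [-0.09  0.49 -0.09]
[([95.9, 138.5], 0.65)]
```

View pics/w3.png

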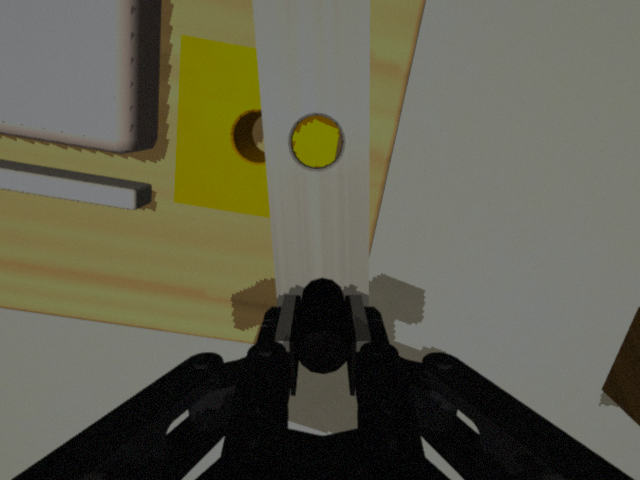

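Run:
```python
from h import *
s=sense()
b=back('wrist',(140,316),69,s); print('bar',b)
e=back('wrist',(136,231),60,s); l=back('wrist',(136,256),60,s); print('lock',l,'edge dist',np.hypot(*(l-e)[:2]))
Rt=R.from_euler('xyz',s['tcp_rot'],degrees=True).as_matrix()
d=Rt.T@(l-b); print('tool shift bar->lock',d, 'edge+11:',Rt.T@(e-b))
print('hinge est lock',l[:2]+130*np.array([np.cos(np.radians(14)),np.sin(np.radians(14))]))
a=np.degrees(np.arctan2(*(np.array([715.8,143])-s['tool_pos'][:2])[::-1]));print('bar ang',a)
```

```text
bar [596.45750318  90.15578991  69.        ]
lock [588.15606393 115.22152753  60.        ] edge dist 10.935718293110975
tool shift bar->lock [-26.3862088   -1.25108927   8.96704282] edge+11: [-37.32190901  -1.26350296   8.95150566]
hinge est lock [714.29450835 146.67137396]
bar ang 23.47004000479694
```

apply_moves(targets="0 0 0.07 -1.41 0.02 0 1.5; 0 0 0.14 -2.82 -0.06 0 1.5; 0 0 0.192 -3.87 -0.18 0 1.5; 0 0 0.192 -3.87 -0.18 0 1.5; 0 0 0.192 -3.87 -0.18 0 1.5")

```text
time: 5.2
tool_pos: [517.9, 99.3, 85.2]
tcp_rot: [-179.7, -0.0, -79.9]
ft_force: [-0.9, 0.3, 6.6]
finger_gap: 19.3
```

Run:
```python
from h import *
s=sense(); print(s['time'],s['tool_pos'].round(1),s['tcp_rot'].round(1),s['finger_gap'],s['ft_force'].round(1))
a=save('wrist','w4.png')
cv2.imwrite('pics/w4c.png',cv2.resize(a[60:260,180:440,::-1],None,fx=3,fy=3,interpolation=cv2.INTER_CUBIC))
```

```text
5.2 [517.9  99.3  85.2] [-179.7   -0.   -79.9] 19.289998226818135 [-0.9  0.3  6.6]
```

View pics/w4c.png

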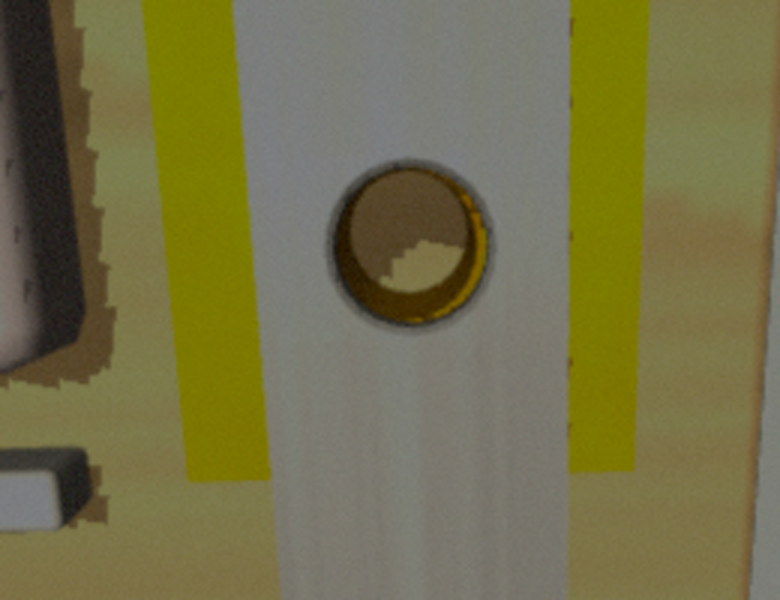

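apply_moves(targets="0 0 0.005 -0.1 0 0 1.5; 0 0 0.01 -0.19 0 0 1.5; 0 0 0.01 -0.19 0 0 1.5; 0 0 0.01 -0.19 0 0 1.5; 0 0 0.01 -0.19 0 0 1.5")

```text
time: 5.75
tool_pos: [517.7, 100.5, 85.2]
tcp_rot: [-179.7, -0.0, -80.5]
ft_force: [-1.4, -1.1, 7.4]
finger_gap: 19.1
```

apply_moves(targets="0 0 0 0 0 0 2.5; 0 0 0 0 0 0 3.5; 0 0 0 0 0 0 5; 0 0 0 0 0 -1 6; 0 0 0 0 0 -3 6")

```text
time: 6.25
tool_pos: [514.2, 100.3, 111.3]
tcp_rot: [179.8, 0.0, -80.5]
ft_force: [0.3, -0.7, -0.2]
finger_gap: 59.9
```

apply_moves(targets="0 0 0 0 0 -3.5 6; 0 0 0 0 0 -7 6; 0 0 0 0 -2.5 -9 6; 0 0 0 0 -3 -9 6; 0 0 0 0 -3 -9 6")

```text
time: 6.75
tool_pos: [545.9, 105.4, 202.8]
tcp_rot: [-179.9, -0.0, -80.5]
ft_force: [-0.0, -0.6, -0.3]
finger_gap: 60.3
```

Run:
```python
from h import *
snapshot('scene');snapshot('scene');s=sense(); print(s['time'],s['tool_pos'].round(1),s['tcp_rot'].round(1),s['finger_gap'],s['ft_force'].round(1))
a=save('wrist','w5.png')
for q,z in (("gate_grip",116),("lock_hole",60)):
    for d in place_of('wrist',q)[:2]: print(q,d['at'],round(d['confidence'],2),back('wrist',d['at'],z,s))
cv2.imwrite('pics/w5c.png',cv2.resize(a[40:290,180:480,::-1],None,fx=2.4,fy=2.4,interpolation=cv2.INTER_CUBIC))
```

```text
6.85 [544.  105.2 200.7] [179.8   0.  -80.5] 60.00851943166511 [-0.2  0.1 -0.9]
gate_grip [281.3, 320.5] 0.71 [520.92471478 102.01326633 116.        ]
lock_hole [168.9, 319.0] 0.56 [587.40656598 114.28488314  60.        ]
```

View pics/w5c.png

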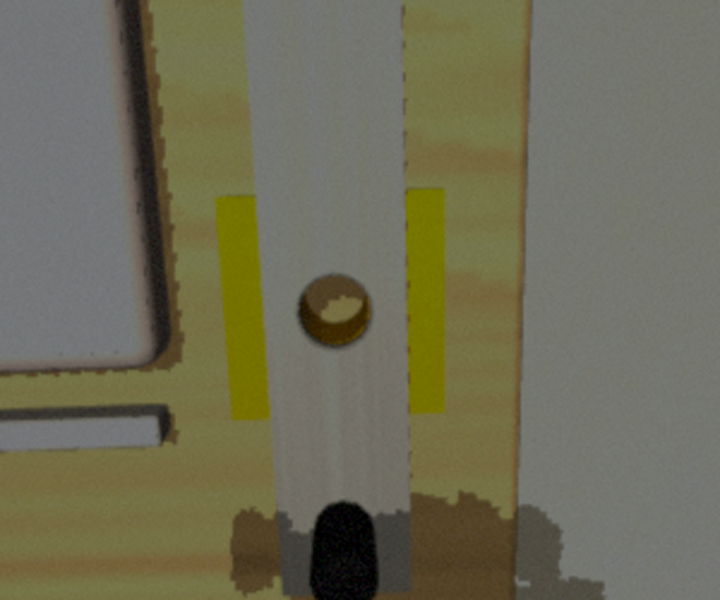

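apply_moves(targets="0 0 0 4 0.5 0 6; 0 0 0 8.5 1 0 6; 0 0 0 13.3 1.6 0 6; 0 0 0 18.1 2.1 0 6; 0 0 0 22.9 2.7 0 6")

```text
time: 7.5
tool_pos: [555.6, -126.5, 201.6]
tcp_rot: [180.0, 0.0, -80.5]
ft_force: [0.8, 0.9, 0.3]
finger_gap: 60.4
```

apply_moves(targets="0 0 0 4.8 0.6 0 6; 0 0 0 9.6 1.1 0 6; 0 0 0 13.5 1.6 0 6; 0 0 0 16.7 2 0 6; 0 0 0 16.7 2 0 6")

```text
time: 8.0
tool_pos: [562.8, -296.8, 201.1]
tcp_rot: [179.9, -0.0, -80.7]
ft_force: [0.0, 0.7, 0.6]
finger_gap: 59.9
```

Run:
```python
from h import *
m=dict(tool_pos=np.array([544,105.2,200.7]),tcp_rot=[179.8,0,-80.5]); print('lock via barhole',back('wrist',(169.6,319.6),69,m))
snapshot('scene');snapshot('scene');snapshot('scene');s=sense(); print(s['time'],s['tool_pos'].round(1),s['tcp_rot'].round(1),s['finger_gap'],s['ft_force'].round(1))
a=save('wrist','w6.png')
for q,z in (("lock_pin",8),("red_pin",8)):
    for d in place_of('wrist',q)[:2]: print(q,d['at'],round(d['confidence'],2),back('wrist',d['at'],z,s))
    for d in recognise('wrist',q)[:2]: print(q,d['at'],round(d['confidence'],2),back('wrist',d['at'],85,s))
hsv=cv2.cvtColor(a,cv2.COLOR_RGB2HSV); k=cv2.inRange(hsv,(100,120,30),(130,255,255)); n,l,st,c=cv2.connectedComponentsWithStats(k)
i=1+st[1:,4].argmax();print(st[i],c[i])
```

```text
lock via barhole [588.09294499 113.82793458  69.        ]
8.15 [ 563.8 -292.3  201.4] [ 1.799e+02  1.000e-01 -8.050e+01] 59.83196010680565 [-0.4 -0.   0.1]
lock_pin [209.2, 323.9] 0.95 [ 564.73186769 -294.16132623    8.        ]
lock_pin [236.9, 195.8] 0.24 [ 546.76258572 -201.17844826   85.        ]
red_pin [218.1, 219.7] 0.89 [ 540.26419965 -198.97406739    8.        ]
red_pin [237.5, 200.1] 0.87 [ 546.8144014  -204.32957388   85.        ]
[ 312  212   34   43 1087] [328.14535419 233.89788408]
```

View pics/w6.png

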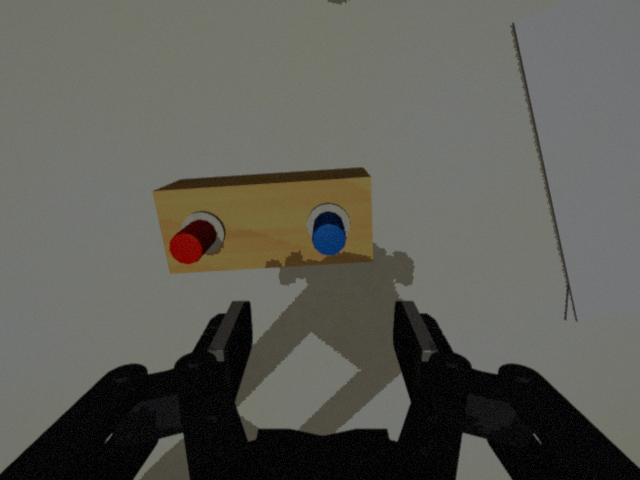

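Run:
```python
from h import *
s=dict(tool_pos=np.array([563.8,-292.3,201.4]),tcp_rot=[179.9,.1,-80.5]); print(back('wrist',(239,330),103,s),back('wrist',(223,328),65,s)); print(sense()['tool_pos'])
```

```text
[ 567.01756555 -297.6001816   103.        ] [ 567.65176553 -296.67356108   65.        ]
[ 564.50905822 -291.81860779  202.44580638]
```

apply_moves(targets="0 0 0 0.37 -0.07 4 6; 0 0 0 0.37 -0.07 8 6; 0 0 0 0.37 -0.07 11.5 6; 0 0 0 0.37 -0.07 13 6; 0 0 0 0.37 -0.07 13 6")

```text
time: 8.9
tool_pos: [563.9, -294.9, 69.5]
tcp_rot: [179.8, 0.2, -80.5]
ft_force: [-0.4, 0.0, 0.7]
finger_gap: 59.7
```

apply_moves(targets="0 0 0 0 0 0 4.5; 0 0 0 0 0 0 3.5; 0 0 0 0 0 0 1.8; 0 0 0 0 0 0 1.8; 0 0 0 0 0 0 1.8", force=60)

```text
time: 9.4
tool_pos: [567.3, -297.5, 75.2]
tcp_rot: [-179.8, -0.2, -80.5]
ft_force: [-0.0, 1.1, 6.1]
finger_gap: 22.6
```

Run:
```python
from h import *
for i in range(4): snapshot('wrist');s=sense(); print(s['time'],s['tool_pos'].round(1),s['tcp_rot'].round(1),s['finger_gap'],s['ft_force'].round(1))
```

```text
9.45 [ 567.3 -297.5   75.2] [-179.8   -0.2  -80.5] 22.275161665866314 [-0.5  0.9  6.8]
9.5 [ 567.3 -297.5   75.2] [-179.8   -0.2  -80.5] 22.199029864323673 [0.4 0.3 7.1]
9.55 [ 567.3 -297.5   75.3] [-179.8   -0.2  -80.5] 22.203972785786938 [0.4 0.5 6.3]
9.6 [ 567.3 -297.5   75.3] [-179.8   -0.2  -80.5] 22.407955754575315 [-0.2  0.4  6.9]
```

apply_moves(targets="0 0 0 0 0 -1.5 1.8; 0 0 0 0 0 -3.5 1.8; 0 0 0 0 0 -6 1.8; 0 0 0 0 0 -9.5 1.8; 0 0 0 0 0 -13 1.8")

```text
time: 10.1
tool_pos: [565.2, -296.3, 204.4]
tcp_rot: [180.0, 0.0, -80.5]
ft_force: [0.8, -0.2, -1.0]
finger_gap: 22.4
```

Run:
```python
from h import *
for i in range(3): snapshot('scene');s=sense(); print(s['time'],s['tool_pos'].round(1),s['tcp_rot'].round(1),s['finger_gap'],s['ft_force'].round(1))
for c in ('scene','side','wrist'):
    save(c,c+'7.png'); print(c,[(d['at'],d['confidence']) for d in place_of(c,'lock_pin')][:2])
    s=sense();t=s['tool_pos']; print(proj(c,t-[0,0,67.2],s))
```

```text
10.15 [ 568.  -298.   212.7] [-179.6   -0.4  -80.5] 22.25322901584216 [ 1.  -0.8  5.6]
10.2 [ 568.5 -298.4  211.1] [-179.5   -0.5  -80.5] 22.401646893648863 [ 0.6 -0.2 -1.2]
10.25 [ 567.5 -297.8  207.8] [-179.7   -0.3  -80.5] 22.051707844781603 [ 0.4 -0.2 -1.4]
scene [([270.2, 167.2], 0.72)]
(np.float64(274.7989403955971), np.float64(170.27763966709074))
side [([353.8, 308.2], 0.56)]
(np.float64(354.3305768739964), np.float64(306.14727532815783))
wrist [([260.0, 318.0], 0.82)]
(np.float64(258.4791878010566), np.float64(321.5712497399272))
```

apply_moves(targets="0 0 0 -3 -0.66 0 1.8; 0 0 0 -7.3 -1.6 0 1.8; 0 0 0 -11.8 -2.6 0 1.8; 0 0 0 -16.5 -3.6 0 1.8; 0 0 0 -21 -4.6 0 1.8")

```text
time: 11.05
tool_pos: [575.5, -79.9, 201.2]
tcp_rot: [179.9, 0.0, -80.5]
ft_force: [1.0, -0.2, -2.0]
finger_gap: 22.4
```

apply_moves(targets="0 0 0 -4.7 -1 0 1.8; 0 0 0 -9.4 -2 0 1.8; 0 0 0 -13.7 -3 0 1.8; 0 0 0 -17 -3.8 0 1.8; 0 0 0 -19.2 -4.2 0 1.8")

```text
time: 11.55
tool_pos: [585.2, 117.2, 201.2]
tcp_rot: [179.9, 0.0, -80.4]
ft_force: [-0.3, -0.3, -1.4]
finger_gap: 22.6
```

Run:
```python
from h import *
for i in range(8): snapshot('scene');s=sense(); print(s['time'],s['tool_pos'].round(1),s['tcp_rot'].round(1),s['finger_gap'],s['ft_force'].round(1))
for c in ('scene','side','wrist'):
    save(c,c+'8.png'); print(c,[(d['at'],d['confidence']) for d in place_of(c,'lock_pin')][:2])
    s=sense();t=s['tool_pos']; print(t,proj(c,t-[0,0,67.2],s))
    print([(d['at'],d['confidence']) for d in place_of(c,'lock_hole')][:2],proj(c,[588.1,113.9,69],s))
a=cv2.imread('pics/side8.png');b=cv2.imread('pics/wrist8.png')
cv2.imwrite('pics/c8.png',np.hstack([cv2.resize(a[110:260,190:340],(400,400)),cv2.resize(b[100:350,195:445],(400,400))]))
```

```text
11.6 [585.  119.8 201.1] [ 1.799e+02  1.000e-01 -8.030e+01] 22.4746023869396 [-0.5  2.1 -1.3]
11.65 [585.1 117.7 201.1] [ 1.799e+02  1.000e-01 -8.030e+01] 22.600589294727104 [-0.7  0.7 -1.6]
11.7 [585.3 115.9 201.1] [179.9   0.  -80.3] 22.546562995250714 [ 0.9 -0.  -1.4]
11.75 [585.4 114.7 201.3] [179.9  -0.  -80.4] 22.674108240476222 [ 0.3 -0.4 -1.5]
11.8 [585.6 114.  201.5] [179.9  -0.  -80.5] 22.501527699088523 [-0.3 -0.5 -1.5]
11.85 [585.8 113.6 201.7] [179.9  -0.  -80.5] 22.365453599288916 [ 0.2  1.1 -2.3]
11.9 [585.9 113.4 201.8] [180.   -0.  -80.6] 22.43143869379901 [-0.2  0.6 -0.9]
11.95 [586.  113.4 202. ] [180.   -0.  -80.6] 22.06816962451777 [-0.5 -0.7 -2.1]
scene [([145.3, 382.1], 0.59)]
[586.10447413 113.48819234 202.26015624] (np.float64(145.398226199934), np.float64(382.44689159337736))
[([174.8, 382.6], 0.68)] (np.float64(171.02725906964378), np.float64(379.78395261206254))
side []
[586.1019214  113.94976847 202.3721227 ] (np.float64(179.18581317856558), np.float64(259.0545679007163))
[([213.9, 265.6], 0.79), ([198.7, 222.2], 0.17)] (np.float64(209.3625668076881), np.float64(261.33188030791877))
wrist [([260.8, 320.5], 0.81)]
[586.03560268 114.31051585 202.30504824] (np.float64(258.7171152162448), np.float64(321.3477484211851))
[([224.2, 319.8], 0.64)] (np.float64(225.7431345752067), np.float64(322.34576871962815))
```

View pics/c8.png

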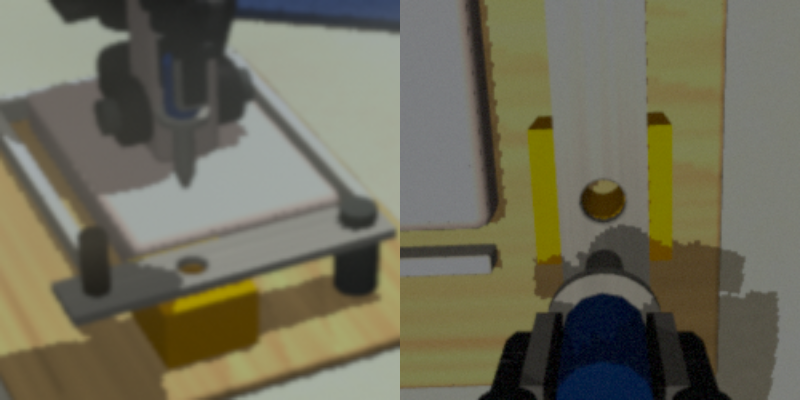

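apply_moves(targets="0 0 0 0.05 -0.2 1.5 1.8; 0 0 0 0.05 -0.2 3 1.8; 0 0 0 0.05 -0.2 4.5 1.8; 0 0 0 0.05 -0.2 5.2 1.8; 0 0 0 0.05 -0.2 5.2 1.8")

```text
time: 12.9
tool_pos: [586.5, 114.2, 147.6]
tcp_rot: [179.8, 0.0, -80.5]
ft_force: [0.2, -0.8, -1.6]
finger_gap: 22.3
```

Run:
```python
from h import *
for i in range(7): snapshot('scene');s=sense(); 
print(s['time'],s['tool_pos'].round(1),s['tcp_rot'].round(1),s['finger_gap'],s['ft_force'].round(1))
for c in ('scene','side','wrist'):
    save(c,c+'9.png'); print(c,[(d['at'],d['confidence']) for d in place_of(c,'lock_pin')][:2])
    s=sense();t=s['tool_pos']; print(t,proj(c,t-[0,0,67.2],s),proj(c,[588.1,113.9,69],s))
a=cv2.imread('pics/side9.png');b=cv2.imread('pics/scene9.png')
cv2.imwrite('pics/c9.png',np.hstack([cv2.resize(a[130:250,200:320],(400,400)),cv2.resize(b[100:220,320:440],(400,400))]))
```

```text
13.25 [588.6 114.4 151.2] [-179.9   -0.   -80.5] 22.361732719653666 [ 0.1  0.6 -1.5]
scene [([349.2, 373.2], 0.54)]
[588.38088267 114.38510048 150.84427899] (np.float64(165.66716582747878), np.float64(380.86787278852677)) (np.float64(171.02725906964378), np.float64(379.78395261206254))
side [([204.0, 259.6], 0.66)]
[588.22245989 114.36554909 150.60080904] (np.float64(202.80990243318746), np.float64(261.1006813894848)) (np.float64(209.3625668076881), np.float64(261.33188030791877))
wrist [([259.2, 321.9], 0.63)]
[588.12913294 114.33047063 150.41662393] (np.float64(258.7354899238959), np.float64(321.3451408917671)) (np.float64(250.95363982836378), np.float64(322.007328384034))
```

View pics/c9.png

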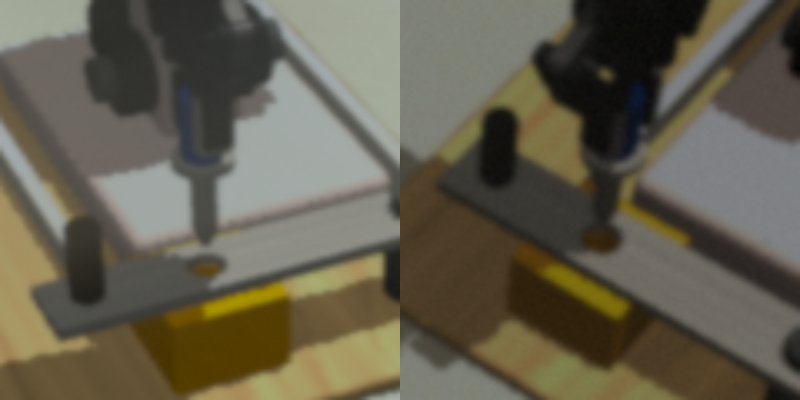

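apply_moves(targets="0 0 0 0 0 0.8 1.8; 0 0 0 0 0 1.6 1.8; 0 0 0 0 0 2.4 1.8; 0 0 0 0 0 3.2 1.8; 0 0 0 0 0 3.6 1.8")

```text
time: 14.05
tool_pos: [587.2, 114.2, 112.6]
tcp_rot: [179.9, 0.0, -80.5]
ft_force: [-0.4, -0.1, -1.2]
finger_gap: 22.4
```

Run:
```python
from h import *
for i in range(5):
    snapshot('side');s=sense(); print(s['time'],s['tool_pos'].round(1),s['tcp_rot'].round(1),s['finger_gap'].round(1),s['ft_force'].round(1),s['wrist_torque'].round(2))
```

```text
Traceback (most recent call last):
AttributeError: 'float' object has no attribute 'round'
```

apply_moves(targets="0 0 0 0 0 0.7 1.8; 0 0 0 0 0 1.4 1.8; 0 0 0 0 0 2 1.8; 0 0 0 0 0 2.5 1.8; 0 0 0 0 0 2.5 1.8")

```text
time: 14.6
tool_pos: [587.4, 114.3, 88.1]
tcp_rot: [179.9, 0.0, -80.5]
ft_force: [0.2, 0.4, -1.7]
finger_gap: 22.4
```

Run:
```python
from h import *
for i in range(6):
    snapshot('side');s=sense(); print(s['time'],s['tool_pos'].round(1),s['tcp_rot'].round(1),s['ft_force'].round(1),s['wrist_torque'].round(2))
```

```text
14.65 [587.7 114.3  88.7] [179.9   0.  -80.5] [-0.1  0.3 -1.7] [ 0.   -0.03 -0.05]
14.7 [588.  114.3  89.2] [180.   -0.  -80.5] [ 0.5  0.4 -1.6] [ 0.02 -0.01  0.02]
14.75 [588.3 114.3  89.6] [-180.    -0.   -80.5] [ 0.1  0.3 -1.2] [-0.02 -0.02  0.06]
14.8 [588.4 114.4  89.7] [-180.    -0.   -80.5] [ 0.4 -0.3 -1.3] [ 0.   -0.03  0.03]
14.85 [588.4 114.4  89.8] [-180.    -0.   -80.5] [-0.5 -0.  -1. ] [-0.04  0.04  0.02]
14.9 [588.4 114.4  89.7] [-180.    -0.   -80.5] [ 0.1 -0.6 -1.1] [0.04 0.01 0.04]
```

apply_moves(targets="0 0 0 0 0 0.15 1.8; 0 0 0 0 0 0.3 1.8; 0 0 0 0 0 0.45 1.8; 0 0 0 0 0 0.55 1.8; 0 0 0 0 0 0.55 1.8")

```text
time: 15.4
tool_pos: [588.1, 114.3, 84.3]
tcp_rot: [-180.0, -0.0, -80.5]
ft_force: [-2.6, -0.4, 3.9]
finger_gap: 22.4
```

Run:
```python
from h import *
for i in range(4):
    snapshot('side');s=sense(); print(s['time'],s['tool_pos'].round(1),s['tcp_rot'].round(1),s['ft_force'].round(1),s['wrist_torque'].round(2))
```

```text
15.45 [588.1 114.4  84.3] [-180.     0.   -80.5] [-2.7  0.2  4.2] [-0.05  0.46 -0.01]
15.5 [588.1 114.4  84.3] [-180.     0.   -80.5] [-3.  -0.6  4.7] [-0.09  0.5  -0.02]
15.55 [588.1 114.3  84.3] [-180.    -0.   -80.5] [-3.5 -0.9  5. ] [-0.1   0.6  -0.01]
15.6 [588.1 114.4  84.3] [-180.    -0.   -80.5] [-4.1 -0.3  5.1] [-0.12  0.6  -0.07]
```

Contact on the flange at exactly the predicted height (84.3 against 84.2 mm). I'll release and retreat upward.

apply_moves(targets="0 0 0 0 0 0 2.8; 0 0 0 0 0 0 3.6; 0 0 0 0 0 0 4.5; 0 0 0 0 0 0 4.8; 0 0 0 0 0 -0.5 4.8")

```text
time: 16.1
tool_pos: [587.4, 114.3, 88.0]
tcp_rot: [179.9, 0.0, -80.5]
ft_force: [0.3, -0.6, 0.4]
finger_gap: 48.1
```

apply_moves(targets="0 0 0 0 0 -2 4.8; 0 0 0 0 0 -4.5 4.8; 0 0 0 0 0 -7.5 4.8; 0 0 0 0 0 -11 4.8; 0 0 0 0 0 -14 4.8")

```text
time: 16.6
tool_pos: [588.3, 114.4, 231.1]
tcp_rot: [-179.9, -0.0, -80.5]
ft_force: [1.1, 0.3, -1.9]
finger_gap: 47.9
```

apply_moves(targets="0 0 0 2.5 0 -1 4.8; 0 0 0 6 0 -1 4.8; 0 0 0 9 0 -1 4.8; 0 0 0 11 0 -1 4.8; 0 0 0 11 0 -1 4.8")

```text
time: 17.1
tool_pos: [606.5, 3.2, 239.1]
tcp_rot: [-180.0, -0.1, -80.7]
ft_force: [-0.0, -0.6, -0.3]
finger_gap: 48.1
```

Run:
```python
from h import *
s=sense(); print(s['time'],s['tool_pos'].round(1),s['finger_gap'],s['ft_force'].round(1))
for c in ('scene','side'):
    save(c,c+'10.png')
    for q in ("lock_pin","red_pin","oil_bottle","slide_box"): print(c,q,[(d['at'],round(d['confidence'],2)) for d in place_of(c,q)][:1])
    print('pin home expected',proj(c,[588.1,113.9,17]),'flange',proj(c,[588.1,113.9,74]),'knob top',proj(c,[588.1,113.9,112]))
a=cv2.imread('pics/side10.png');b=cv2.imread('pics/scene10.png')
cv2.imwrite('pics/c10.png',np.hstack([cv2.resize(a[130:250,200:320],(400,400)),cv2.resize(b[100:220,320:440],(400,400))]))
```

```text
17.1 [606.5   3.2 239.1] 48.080546251561884 [-0.  -0.6 -0.3]
scene lock_pin [([188.1, 378.5], 0.74)]
scene red_pin [([266.6, 222.7], 0.59)]
scene oil_bottle [([389.3, 277.7], 0.86)]
scene slide_box [([348.7, 373.8], 0.95)]
pin home expected (np.float64(188.8883559631018), np.float64(377.17692787934095)) flange (np.float64(169.22720504775697), np.float64(380.04669041496936)) knob top (np.float64(155.03372862001115), np.float64(382.1183853568398))
side lock_pin []
side red_pin []
side oil_bottle [([375.8, 423.7], 0.82)]
side slide_box [([299.1, 416.1], 0.63)]
pin home expected (np.float64(231.63583248478665), np.float64(262.1884980022553)) flange (np.float64(207.15194265949663), np.float64(261.24686090446346)) knob top (np.float64(189.93411983899594), np.float64(260.58467279519317))
```

View pics/c10.png

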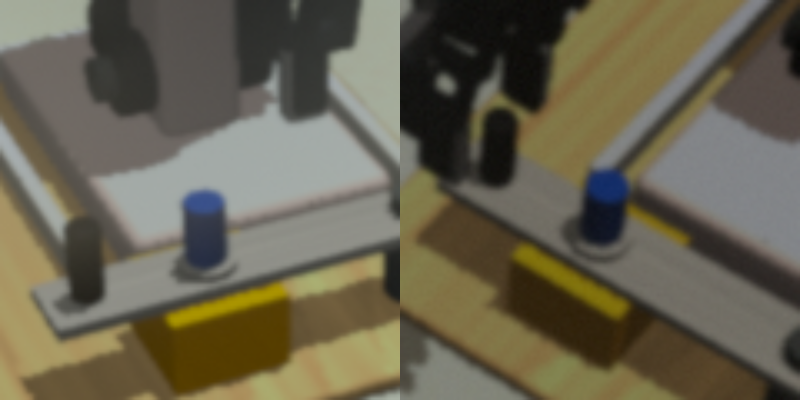

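```bash
python3 -c "
from bench import *
print(hand_in())"
```

```text
the job is handed in; nothing more can be done
None
```

The gate is shut and the blue-knobbed pin is down through both holes with its flange on the bar. I let go, moved clear, and handed the job in at about 17 s of the 50 s allowed.

- **Gate:** I gripped the post and swung the bar about 40° shut. The wrist camera showed the two holes slightly off, so I closed it about 0.6° more. After I released the post, they lined up in the picture.
- **Pin:** It met the bar with the tool 84.3 mm above the table, against the 84.2 mm expected for "home", with about 5 N of contact force. On the way down there was no sideways force until then. After release, the side and scene pictures showed the pin upright. The tip the network reported in the scene picture was within about 1.5 pixels of the expected place, and the knob top matched within about a pixel in the side picture.
- **Bystanders:** The bottle and slide box were found within 6 pixels of where they started, and the red pin within 4. That is about the networks' own scatter, and the arm never went near the bottle or box.

**Not checked or disagreeing:** in the final side view the networks found neither the blue nor the red pin, so the blue pin's position there rests on the picture itself. The first network measurements differed by up to about 6 mm for the gate grip and the lock hole. I used the closer wrist-camera readings instead.

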